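Spring a cover board into the board holder

TASK

A cover board has been left lying askew across the sprung board holder, its low edge on the deck and its high edge on top of the notched jaw. Square it up, push its low edge into the groove of the plain jaw until that jaw gives way, lower the high edge behind the lips of the notched jaw and let go gently, so that the board lies flat and square on the deck, about in the middle sideways, held in both grooves and centred by the springs. Do not drive the plain jaw back against its end stop, and leave the other things on the bench where they are.

Things in the scene. Friction and masses are not known exactly. Their poses are not given: they have to be found in the camera images.
- holder: Board holder fixed to the bench; base plate 150 (local x) x 390 (local y) x 12 mm; origin: centre of its underside. Clamping axis = local y: plain jaw at +y, notched jaw at -y. Flat deck, 120 wide, top 45 mm up, from y = -50 to +115 (also under the plain jaw). Both jaws are steel, tops 65 mm up. Two posts at x = +-45, y = -170 mm, 28 wide, tops 60 mm up; thin rods from them to the jaw.
- plain_groove (a point): Middle of the groove bottom of the plain jaw, 50.5 mm above the bench; at rest at holder y = +69 mm. One bar 116 mm wide, 20 mm thick behind the groove. The groove faces -y, is 11 mm high (deck to lip underside) and 8 mm deep; the lip above it is 9 mm thick, its tip at y = +61.
- notched_groove (a point): The like point of the notched jaw, at rest at holder y = -69 mm; groove faces +y, lip tips at y = -61, lip underside 11 mm above deck level. Two blocks 30 mm wide, 20 mm thick, centred at x = +-43: the gap between is 56 mm wide, free down to a cross bar 20 mm above the bench and open outward, so closed fingers can stand in it behind the board's edge, even below deck level.
- board: Flat grey-brown cover board 110 (own x) x 150 (own y) x 8 mm, about 0.13 kg, loose. Origin: its middle. At the start it slopes about 0.19 rad, sits up to 6 mm off to a side and is turned up to 0.1 rad. Low edge on the deck about 16 mm short of the plain jaw's lip; high edge overhangs the notched jaw's lip tips by about 41 mm. Seated, its middle is above the holder's origin, 49 mm up.
- low_edge (a point): Middle of the board's +y end face, 75 mm from its origin, half way up its 8 mm thickness. Friction is high: if the board enters the plain jaw crooked, pushing on does not square it; nudge it square first, for example on the long side near its high end (it then turns about its low end).
- high_edge (a point): Middle of the board's -y end face, 75 mm from its origin, half way up its 8 mm thickness; at the start about 77 mm above the bench. This face can be pushed by fingers standing in the notch, which by friction also carry it down.
- plain_jaw (a joint): How far the plain jaw is pushed outward (holder +y) from rest, m; end stop at 0.034. Spring 450 N/m, no preload. It must give about 0.022 before the high edge can go down past the notched jaw's lip tips. About 0.006 with the board seated.
- notched_jaw (a joint): How far the notched jaw is pushed outward (holder -y) from rest, m; end stop at 0.034, spring 450 N/m, no preload. About 0.006 with the board seated.
- weight_a: Bystander: black steel weight 50 x 100 x 35 mm beside the holder, origin under its centre. Leave it.
- folder: Bystander: white flat folding stick 22 x 150 x 6 mm beside the holder, origin under its centre. Leave it.
- sanding_block: Bystander: cork sanding block 55 x 90 x 26 mm beside the holder, on the side of the robot, origin under its centre. Leave it.
- weight_b: Bystander: black steel weight 60 x 110 x 35 mm, off to the left. Leave it.
- tub: Bystander: open clear tub 130 x 170 x 65 mm, off to the right. Leave it.
- brush: Bystander: flat glue brush, about 190 mm long, off to the right. Leave it.

How it is judged:
By the outcome, as a careful person would: the job done as asked, in the order asked, and still so for the second after the job is handed in, with the robot touching nothing.
It also fails if it takes over 48 s, if anything falls off the work surface, if the arm or the gripper's body presses on something with over 40 N, if the wrist force passes 120 N, or if a joint passes its speed limit or range.

ROBOT

A 7-joint arm with a two-finger parallel gripper is mounted at the origin on the work surface. World frame = base frame: x ahead of the robot, y to its left, z up, the work surface at z = 0. Lengths are in m, angles in rad, forces in N, time in s.
With the tool pointing down it reaches from about 0.4 to 0.85 m from the base axis. Payload 6.9 kg.
Tool frame: the origin (TCP) lies at the very end of the fingers, on their centre line; the grasp point (between the pads) lies 19 mm behind it; z points along the fingers, y is the direction in which the jaws open and shut (so a half turn about z gives the same grasp; the last joint's range is limited). The gripper opens to 85 mm and grips with 20 to 120 N. Pads are 22 mm wide; open, the fingers measure 114 mm over their backs; the gripper's body (76 mm by 85 mm) begins 54 mm behind the grasp point. The pads swing forward as they close: fully open they stand 13 mm farther back than shut.
Start: joints at [1.302, 0.507, -0.238, 1.5, 0.126, 1.149, -0.155], TCP at [0.229, -0.582, 0.231] pointing down, gripper open.
Joint ranges: [-3.08, 3.08], [-0.24, 2.05], [-1.43, 1.35], [0, 2.5], [-1.52, 4.66], [0.17, 1.96], [-2.89, 2.89]. Speed limits (rad/s): [2.39, 2.39, 3.14, 3.14, 3.14, 3.14, 3.14].

INTERFACE

Orientations are given as a rotation vector (axis times angle).
In Python, from station import r gives the robot as it stands. Calls block until the motion is done:
- r.move_pose(position, orientation): joint-space move of the TCP to a pose.
- r.move_linear(position, velocity=0.15, frame=None, max_force=None): straight line of the TCP; frame=None keeps the orientation; velocity is the mean speed in m/s. With max_force (N) it stops when the force on the tool has changed by that much, and returns True; else False.
- r.goto_joints(angles): joint-space move.
- r.ungrasp() and r.close_gripper(grip_force=None): open the fingers fully, or close them until they stop; grip_force is the grip in N (None keeps the last).
- r.hold(seconds).
- r.inverse_kinematics(position, orientation): joint angles nearest the present ones, or None.
- r.read_camera(name): name is "scene" or "top"; returns a dict with "img" (480x640x3 uint8, blue, green, red), "fx", "fy", "cx", "cy" (pixels), "origin" and "attitude" of the camera in the world. Camera axes: x right, y down, z forward; pixel columns grow to the right and rows downward; lengths in m; the calibration is good to about 2 mm. A picture is of the moment at which its call begins. There is no depth.
A pose or a line that the arm cannot do raises r.MotionError and nothing moves.
- r.hand_in(): hands the job in, once; it reports no verdict.
Readings, each from a call of its own:
- r.current_t(): time.
- r.current_joints(): joint angles.
- r.current_joint_vel(): joint speeds.
- r.current_joint_efforts(): joint torques, N m.
- r.current_position(): TCP position.
- r.current_orientation(): TCP orientation.
- r.current_contact_force(): force on the tool from outside, world axes, zero at the start.
- r.current_torque(): the same for the moment, N m.
- r.current_opening(): opening from 0.0 (shut) to 1.0 (fully open).
Only numpy, scipy, OpenCV 4.12 (cv2) and the standard library are available. Lean on these libraries where they do the work, as an engineer would, in place of code of your own. Each camera call takes 0.05 s, during which the arm holds its last target.

## Working session

There is one attempt and no reset: what is moved stays moved. The work goes in short steps, each a Python script; the robot and the scene stay as the last script left them, time stands still between calls to the robot, and variables do not carry over. Pictures are saved under pics/ and viewed, and the job is handed in when it is done.

```bash
ls; mkdir -p pics; python3 - <<'E'
from station import r
import cv2,numpy as np
for n in("scene","top"):
    c=r.read_camera(n); cv2.imwrite(f"pics/{n}0.png",c["img"]); print(n,{k:np.round(v,4).tolist() for k,v in c.items() if k!="img"})
print(r.current_t(),r.current_orientation())
E
```

```text
pics
scene {'fx': 475.1693, 'fy': 475.1693, 'cx': 333.2604, 'cy': 232.0578, 'origin': [1.3345, -0.6832, 0.9553], 'attitude': [-2.129, -0.932, 0.4407]}
top {'fx': 558.9474, 'fy': 558.9474, 'cx': 310.4882, 'cy': 236.3959, 'origin': [0.426, 0.0185, 1.5843], 'attitude': [-2.171, 2.1683, -0.1085]}
0.1 [-3.08501619e+00 -5.85007670e-01  5.37154650e-04]
```

View pics/scene0.png

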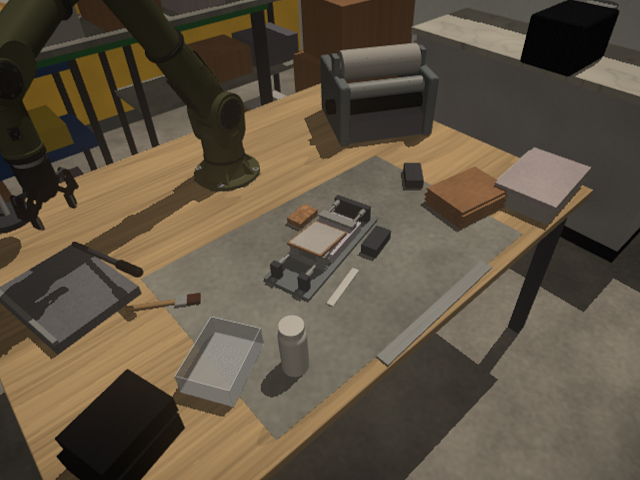

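View pics/top0.png

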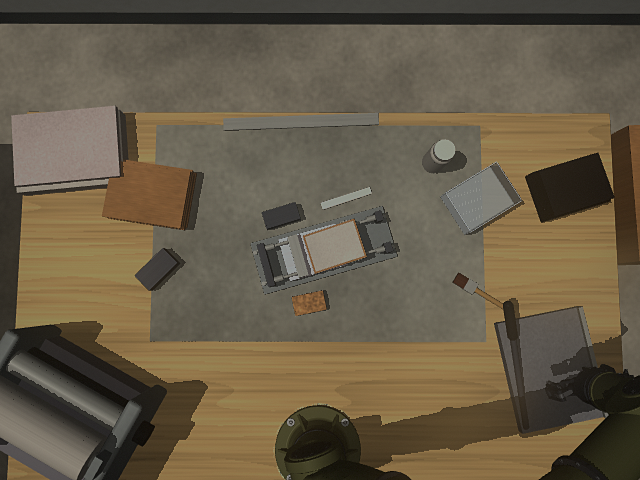

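```bash
python3 - <<'E'
import cv2
a=cv2.imread("pics/top0.png")[190:330,235:415]; cv2.imwrite("pics/top0z.png",cv2.convertScaleAbs(cv2.resize(a,None,fx=4.4,fy=4.2,interpolation=cv2.INTER_CUBIC),alpha=1.5))
a=cv2.imread("pics/scene0.png")[185:310,255:400]; cv2.imwrite("pics/scene0z.png",cv2.convertScaleAbs(cv2.resize(a,None,fx=4.5,fy=4.5,interpolation=cv2.INTER_CUBIC),alpha=1.5))
E
```

```text
(no output)
```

View pics/top0z.png

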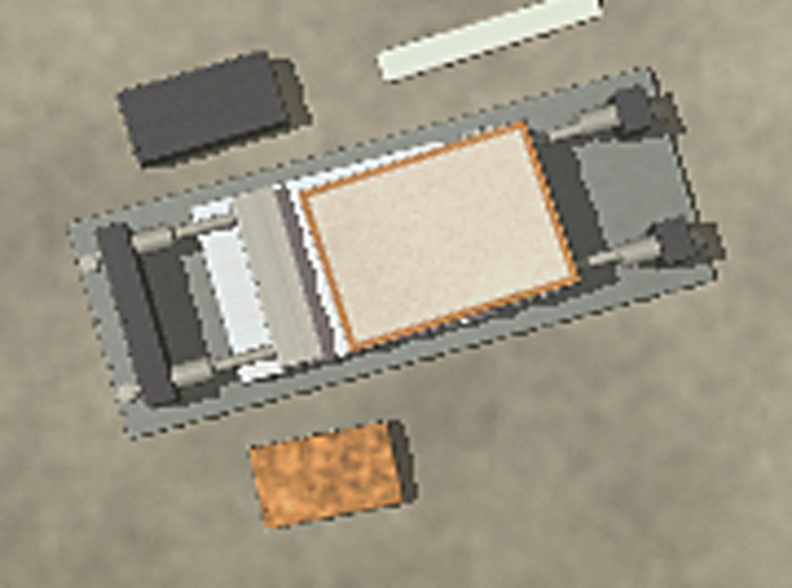

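View pics/scene0z.png

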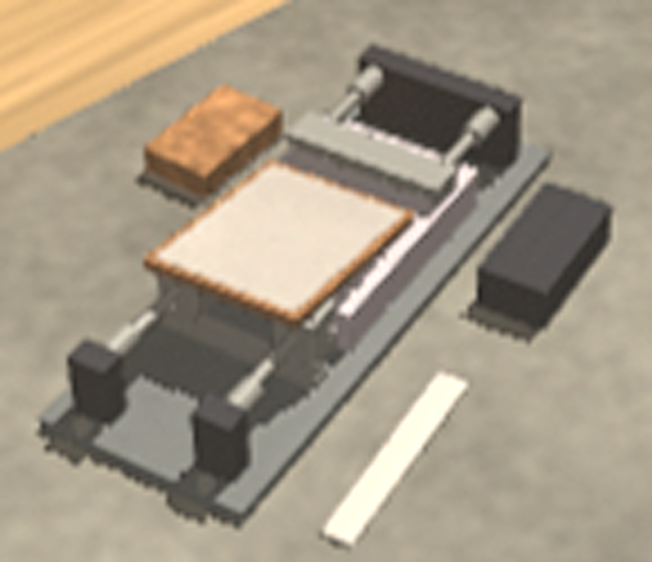

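```bash
cat > h.py <<'E'
import numpy as np,cv2
from scipy.optimize import least_squares
from scipy.spatial.transform import Rotation as R
from station import r
def cam(n):
    c=r.read_camera(n); return c
def proj(c,P):
    Rm=R.from_rotvec(c["attitude"]).as_matrix(); p=(np.atleast_2d(P)-c["origin"])@Rm
    return np.c_[c["fx"]*p[:,0]/p[:,2]+c["cx"], c["fy"]*p[:,1]/p[:,2]+c["cy"]]
def hw(h,L): # holder local->world
    L=np.atleast_2d(L); a=h[2]; c,s=np.cos(a),np.sin(a)
    return np.c_[h[0]+c*L[:,0]-s*L[:,1], h[1]+s*L[:,0]+c*L[:,1], L[:,2]]
def wh(h,P):
    P=np.atleast_2d(P); a=h[2]; c,s=np.cos(a),np.sin(a); d=P-np.array([h[0],h[1],0])
    return np.c_[c*d[:,0]+s*d[:,1], -s*d[:,0]+c*d[:,1], d[:,2]]
def board(b,pts): # b: x,y,z,yaw,pitch(rot about x; high edge at -y => negative) in holder frame
    M=R.from_euler('zx',[b[3],b[4]]).as_matrix() if False else (R.from_euler('z',b[3])*R.from_euler('x',b[4])).as_matrix()
    return np.atleast_2d(pts)@M.T+b[:3]
E
cat > fit.py <<'E'
from h import *
ct,cs=cam("top"),cam("scene")
T=lambda u,v:(235+(u+.5)/4.4-.5,190+(v+.5)/4.2-.5)
S=lambda u,v:(255+(u+.5)/4.5-.5,185+(v+.5)/4.5-.5)
z=.012
# plate corners: local (+x,+y),( -x,+y),(+x,-y),(-x,-y); up in image=+x, left=+y
Lt=np.array([[.075,.195,z],[-.075,.195,z],[.075,-.195,z],[-.075,-.195,z]])
pt=np.array([T(68,222),T(130,437),T(655,68),T(717,280)])
Ls=np.array([[-.075,-.195,z],[.075,-.195,z],[.075,.195,z]])
ps=np.array([S(40,425),S(243,514),S(551,150)])
f=lambda h:np.r_[(proj(ct,hw(h,Lt))-pt).ravel(),(proj(cs,hw(h,Ls))-ps).ravel()]
s=least_squares(f,[.55,.03,.27]);h=s.x;print("holder",h.round(4),f(h).round(1))
C=np.array([[.055,.075,.004],[.055,-.075,.004],[-.055,-.075,.004],[-.055,.075,.004]])
bt=np.array([T(303,192),T(523,124),T(577,283),T(351,349)])
bs=np.array([S(412,215),S(299,320),S(147,262),S(272,163)])
g=lambda b:np.r_[(proj(ct,hw(h,board(b,C)))-bt).ravel(),(proj(cs,hw(h,board(b,C)))-bs).ravel()]
s=least_squares(g,[0,-.03,.063,0,-.19]);b=s.x;print("board",b.round(4),g(b).round(1))
print("low",board(b,[0,.075,0]).round(4),"high",board(b,[0,-.075,0]).round(4))
np.save("h0.npy",h)
def ov(c,name,sets,box,k):
    im=cv2.convertScaleAbs(c["img"],alpha=1.5)[box[1]:box[3],box[0]:box[2]]; im=cv2.resize(im,None,fx=k,fy=k,interpolation=cv2.INTER_CUBIC)
    for P,col in sets:
        q=((proj(c,P)+.5-[box[0],box[1]])*k-.5)
        cv2.polylines(im,[np.round(q).astype(int)],True,col,1)
    cv2.imwrite("pics/"+name,im)
Pl=hw(h,Lt[[0,1,3,2]])
def rect(x0,x1,y0,y1,z): return hw(h,[[x0,y0,z],[x1,y0,z],[x1,y1,z],[x0,y1,z]])
sets=[(Pl,(0,255,0)),(hw(h,board(b,C)),(255,0,0)),(rect(-.06,.06,-.05,.115,.045),(0,255,255)),(rect(-.058,.058,.061,.089,.065),(0,0,255)),(rect(-.059,-.031,-.184,-.156,.06),(0,0,255)),(rect(.031,.059,-.184,-.156,.06),(0,0,255))]
ov(ct,"ovt.png",sets,(235,190,415,330),4.4);ov(cs,"ovs.png",sets,(255,185,400,310),4.8)
E
python3 fit.py
```

```text
holder [ 0.5488 -0.0179  0.2797] [-0.1 -0.   0.   0.1 -1.2 -0.9  0.  -0.7 -1.2 -1.3 -0.8  0.4  0.1  0.2]
board [-0.0029 -0.0271  0.0599  0.0257 -0.1956] [-1.4 -0.   0.1 -1.   0.3 -0.3 -0.4  0.7  0.7  0.4 -0.7  0.3 -1.1 -0.4
 -0.3  0.1]
low [[-0.0047  0.0464  0.0453]] high [[-0.001  -0.1007  0.0745]]
```

View pics/ovt.png

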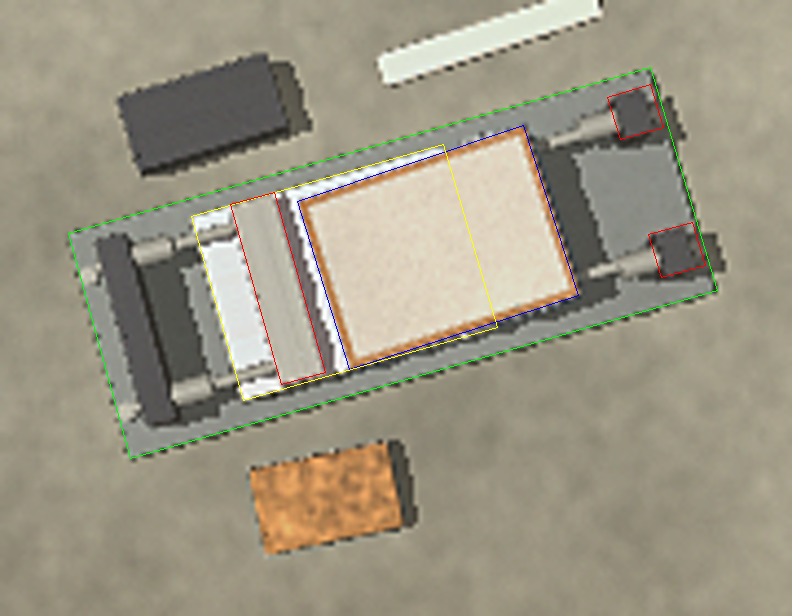

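View pics/ovs.png

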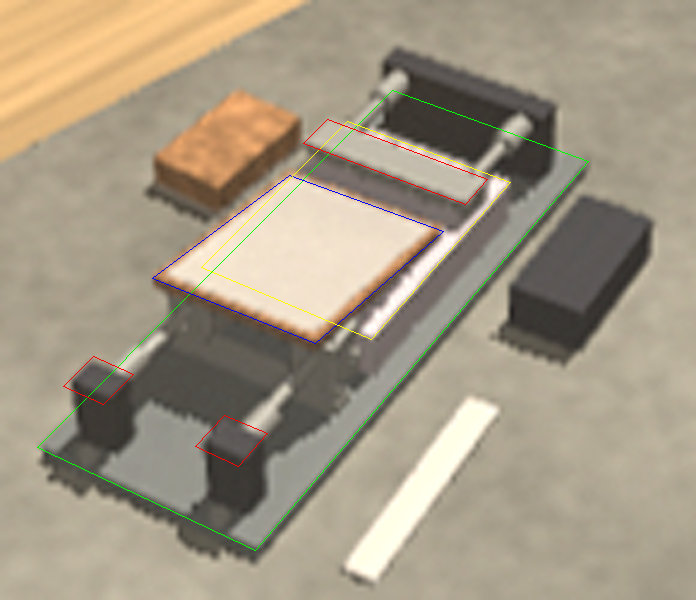

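```bash
cat >> h.py <<'E'
from scipy.ndimage import map_coordinates
PLATE=np.array([[.075,.195,.012],[-.075,.195,.012],[-.075,-.195,.012],[.075,-.195,.012]])
TOPF=np.array([[.055,.075,.004],[.055,-.075,.004],[-.055,-.075,.004],[-.055,.075,.004]])
def edges(c,P,w=4,n=60,use=None):
    """find strongest-gradient points near polygon edges P (world). returns list of (edge idx, t, signed px offset, normal)"""
    g=cv2.GaussianBlur(c["img"].astype(float),(0,0),.7); out=[]
    for i in range(4):
        if use is not None and i not in use: continue
        A,B=P[i],P[(i+1)%4]
        q=proj(c,np.array([A,B])); d=q[1]-q[0]; d/=np.linalg.norm(d); nn=np.array([-d[1],d[0]])
        for t in np.linspace(.06,.94,n):
            p=q[0]+(q[1]-q[0])*t; s=np.arange(-w,w+.01,.25)
            xy=p+s[:,None]*nn
            pr=np.stack([map_coordinates(g[:,:,k],[xy[:,1],xy[:,0]],order=1) for k in range(3)],1)
            gr=np.linalg.norm(np.gradient(pr,axis=0),axis=1); j=gr.argmax()
            if 0<j<len(s)-1 and gr[j]>2: out.append((i,t,s[j],p+s[j]*nn))
    return out
def fitpoly(c,fn,x0,w=4,use=None,it=5,prior=None):
    x=np.array(x0,float)
    for k in range(it):
        E=edges(c,fn(x),w if k==0 else max(1.5,w/(k+1)),use=use)
        def res(x):
            P=fn(x); q=proj(c,P); o=[]
            for i,t,_,m in E:
                d=q[(i+1)%4]-q[i]; d=d/np.linalg.norm(d); o.append((m-q[i])@np.array([-d[1],d[0]]))
            o=np.array(o)
            return o if prior is None else np.r_[o,prior(x)]
        x=least_squares(res,x,loss='soft_l1',f_scale=.4).x
    return x,np.median(np.abs(res(x)[:len(E)]))
# board constrained: low edge bottom corner on deck z=.045; free x,y of centre,yaw; slope free or by lip contact
def bfull(q): # q: x,y,yaw,pitch -> 5 param with low edge on deck
    x,y,yaw,p=q; low=-np.sin(-p)*.075-.004*np.cos(p); return np.array([x,y,.045-low,yaw,p])
def measure(c,h,q0,w=4,use=None):
    f=lambda q:hw(h,board(bfull(q),TOPF))
    pr=lambda q:[(q[3]-pitch_of(q))*300]
    q,e=fitpoly(c,f,q0,w,use,prior=pr); b=bfull(q)
    return q,e,board(b,[0,.075,0])[0],board(b,[0,-.075,0])[0]
def pitch_of(q):
    lowy=q[1]+.075*np.cos(q[3]); return -np.arctan2(.020,lowy+.061)
E
python3 - <<'E'
from h import *
h0=np.load("h0.npy")
for n in("top","scene"):
    c=cam(n)
    h,e=fitpoly(c,lambda h:hw(h,PLATE),h0,w=4,use=None if n=="top" else [2,3])
    print(n,h.round(4),round(e,2))
    np.save(f"h_{n}.npy",h)
    q,e,l,hi=measure(c,h,[-.003,-.027,.02,-.19]);print(" board",q.round(4),round(e,2),l.round(4),hi.round(4))
E
```

```text
top [ 0.5479 -0.0185  0.2849] 0.5
 board [ 0.0028 -0.0219  0.013  -0.1749] 0.24 [0.0018 0.052  0.0489] [ 0.0037 -0.0957  0.075 ]
scene [ 0.5567 -0.025   0.2789] 0.01
 board [-0.0025 -0.0189  0.0309 -0.2084] 0.24 [-0.0047  0.0544  0.0489] [-0.0002 -0.0923  0.0799]
```

```bash
cat >> h.py <<'E'
def edges_sat(c,P,w,n=60):
    im=c["img"].astype(float); g=cv2.GaussianBlur(im[:,:,2]-im[:,:,0],(0,0),.6); out=[]
    for i in range(4):
        q=proj(c,np.array([P[i],P[(i+1)%4]])); d=q[1]-q[0]; d/=np.linalg.norm(d); nn=np.array([-d[1],d[0]])
        for t in np.linspace(.08,.92,n):
            p=q[0]+(q[1]-q[0])*t; s=np.arange(-w,w+.01,.2); xy=p+s[:,None]*nn
            pr=map_coordinates(g,[xy[:,1],xy[:,0]],order=1); wt=np.clip(pr-np.percentile(pr,50),0,None)
            if wt.max()>8: out.append((i,t,0,p+(wt@s/wt.sum())*nn))
    return out
def measure2(c,h,q0,w=3):
    """ridge of the orange rim; inset free. q: x,y,yaw,pitch(by lip contact)"""
    def fn(v):
        q=[v[0],v[1],v[2],0]; q[3]=-.18
        for _ in range(3): q[3]=pitch_of(q)
        T=TOPF*1; T[:,:2]-=np.sign(T[:,:2])*v[3]; return hw(h,board(bfull(q),T))
    x=np.r_[q0[:3],.001]
    for k in range(6):
        E=edges_sat(c,fn(x),w if k<2 else 2)
        def res(x):
            q=proj(c,fn(x)); o=[]
            for i,t,_,m in E:
                d=q[(i+1)%4]-q[i]; d=d/np.linalg.norm(d); o.append((m-q[i])@np.array([-d[1],d[0]]))
            return np.array(o)
        x=least_squares(res,x,loss='soft_l1',f_scale=.3).x
    q=[x[0],x[1],x[2],0]; q[3]=-.18
    for _ in range(3): q[3]=pitch_of(q)
    b=bfull(q)
    return np.r_[q,x[3]],np.median(abs(res(x))),board(b,[0,.075,0])[0],board(b,[0,-.075,0])[0]
def overlay(c,name,sets,box,k):
    im=cv2.convertScaleAbs(c["img"],alpha=1.5)[box[1]:box[3],box[0]:box[2]]; im=cv2.resize(im,None,fx=k,fy=k,interpolation=cv2.INTER_CUBIC)
    for P,col in sets:
        cv2.polylines(im,[np.round((proj(c,P)+.5-[box[0],box[1]])*k-.5).astype(int)],True,col,1)
    cv2.imwrite("pics/"+name,im)
BT=(235,190,415,330);BS=(255,185,400,310)
def rect(h,x0,x1,y0,y1,z): return hw(h,[[x0,y0,z],[x1,y0,z],[x1,y1,z],[x0,y1,z]])
E
python3 - <<'E'
from h import *
h0=np.load("h0.npy")
for n in("top","scene"):
    c=cam(n)
    h,e=fitpoly(c,lambda h:hw(h,PLATE),h0 if n=="top" else h0+[.004,-.004,0],w=2 if n=="top" else 4,use=None if n=="top" else [2,3])
    print(n,h.round(4),round(e,2)); np.save(f"h_{n}.npy",h)
    q,e,l,hi=measure2(c,h,[-.003,-.027,.02]);print(" board",q.round(4),round(e,2),l.round(4),hi.round(4))
    T=TOPF*1
    overlay(c,f"o2{n}.png",[(hw(h,PLATE),(0,255,0)),(hw(h,board(bfull(q[:4]),T)),(255,0,0)),(rect(h,-.06,.06,-.05,.115,.045),(0,255,255)),(rect(h,-.058,.058,.061,.089,.065),(0,0,255))],BT if n=="top" else BS,4.4)
E
```

```text
top [ 0.5478 -0.0185  0.2848] 0.5
 board [-0.0022 -0.0274  0.0251 -0.1842  0.0029] 0.03 [-0.0041  0.0463  0.0489] [-0.0004 -0.1011  0.0764]
scene [ 0.5566 -0.0249  0.2786] 0.02
 board [-0.0089 -0.0167  0.0197 -0.1675  0.0026] 0.09 [-0.0103  0.0572  0.0489] [-0.0074 -0.0906  0.074 ]
```

```bash
python3 -c "
import cv2,numpy as np
a=cv2.imread('pics/o2top.png');b=cv2.imread('pics/o2scene.png');print(a.shape,b.shape)"
```

```text
(616, 792, 3) (550, 638, 3)
```

View pics/o2top.png

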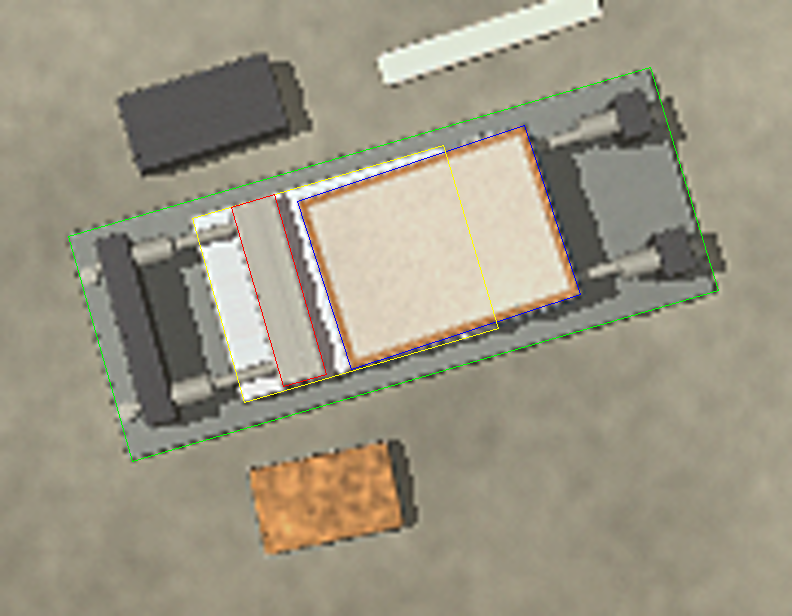

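View pics/o2scene.png

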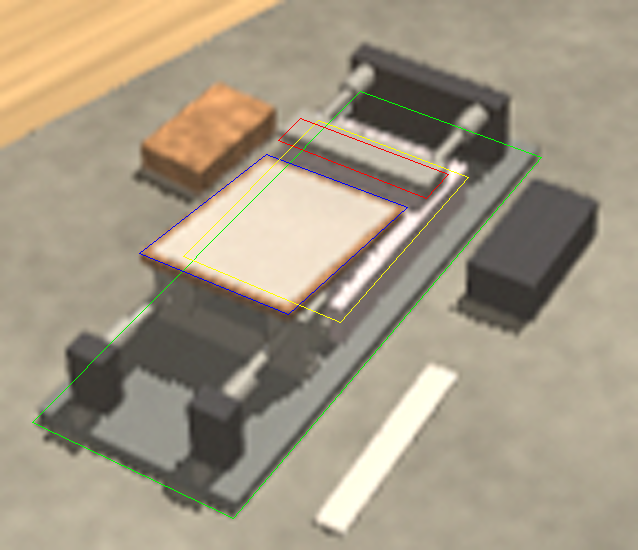

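```bash
python3 - <<'E'
from h import *
h=(np.load("h0.npy")+np.load("h_top.npy"))/2
c=cam("top")
def back(px,z):
    Rm=R.from_rotvec(c["attitude"]).as_matrix(); d=Rm@np.array([(px[0]-c["cx"])/c["fx"],(px[1]-c["cy"])/c["fy"],1]); o=np.array(c["origin"]); return o+d*(z-o[2])/d[2]
def line(A,B,name,w=1.6):
    P=hw(h,[A,B,B,A]); E=edges(c,P,w,60,use=[0])
    L=np.array([wh(h,back(e[3],A[2]))[0] for e in E])
    d=L[:,:2]; ax=0 if abs(B[0]-A[0])>abs(B[1]-A[1]) else 1
    s=d[:,ax];o=d[:,1-ax]-A[1-ax]
    k=np.ones(len(s),bool)
    for _ in range(4):
        p=np.polyfit(s[k],o[k],1); rr=abs(o-np.polyval(p,s)); k=rr<max(.0006,2*np.median(rr[k]))
    print(f"{name:12s} n={k.sum()} off at mid {np.polyval(p,(A[ax]+B[ax])/2)*1e3:.2f}mm  dyaw {(p[0] if ax==0 else -p[0]):.4f} rms {np.std((o-np.polyval(p,s))[k])*1e3:.2f}")
line((.075,.195,.012),(.075,-.195,.012),"plate +x")
line((-.075,.195,.012),(-.075,-.195,.012),"plate -x")
line((.075,.195,.012),(-.075,.195,.012),"plate +y")
line((.075,-.195,.012),(-.02,-.195,.012),"plate -y")
line((.058,.061,.065),(-.058,.061,.065),"lip tip")
line((.058,.089,.065),(-.058,.089,.065),"jaw back")
line((.06,.115,.045),(-.06,.115,.045),"deck +y")
line((.06,.058,.045),(.06,-.01,.045),"deck +x")
line((.06,.114,.045),(.06,.09,.045),"deck +x b")
print(h.round(4))
E
```

```text
plate +x     n=29 off at mid 0.76mm  dyaw -0.0005 rms 0.34
plate -x     n=32 off at mid -2.04mm  dyaw -0.0031 rms 0.28
plate +y     n=18 off at mid 0.53mm  dyaw -0.0102 rms 0.38
plate -y     n=28 off at mid -1.61mm  dyaw -0.0130 rms 0.35
lip tip      n=52 off at mid 1.30mm  dyaw -0.0039 rms 0.30
jaw back     n=34 off at mid 2.24mm  dyaw 0.0107 rms 0.47
deck +y      n=46 off at mid 0.74mm  dyaw -0.0017 rms 0.34
deck +x      n=53 off at mid -0.77mm  dyaw -0.0000 rms 0.35
deck +x b    n=41 off at mid -0.22mm  dyaw 0.0225 rms 0.28
[ 0.5483 -0.0182  0.2822]
```

```bash
cat >> h.py <<'E'
H=np.array([.5478,-.0179,.2805])
def ori(th): return np.array([np.cos(th/2),np.sin(th/2),0])*np.pi
def W(x,y,z): return hw(H,[x,y,z])[0]
def st(): return dict(t=round(r.current_t(),2),p=wh(H,r.current_position())[0].round(4).tolist(),F=np.round(R.from_euler('z',-H[2]).apply(r.current_contact_force()),1).tolist())
E
python3 - <<'E'
from h import *
q=measure2(cam("top"),H,[-.003,-.027,.02]);print(q)
for th in (H[2]+np.pi/2,H[2]-np.pi/2):
  print(th)
  for p in [(-.085,.035,.2),(-.08,.035,.05),(-.07,.035,.05),(0,-.13,.2),(0,-.13,.05),(0,-.08,.03)]:
    j=r.inverse_kinematics(W(*p),ori(th)); print(p,W(*p).round(3),None if j is None else np.round(j,2))
E
```

```text
(array([-0.00224259, -0.02797642,  0.02927141, -0.18522221,  0.00286657]), np.float64(0.035018187054737304), array([-0.00440008,  0.04570915,  0.04893158]), array([-8.50903887e-05, -1.01661997e-01,  7.65563230e-02]))
1.8512963267948965
(-0.085, 0.035, 0.2) [ 0.456 -0.008  0.2  ] [ 0.59  0.37 -0.86  1.97  0.34  0.96 -0.15]
(-0.08, 0.035, 0.05) [ 0.461 -0.006  0.05 ] [ 0.38  0.57 -0.62  2.14  0.59  0.6  -0.38]
(-0.07, 0.035, 0.05) [ 0.471 -0.004  0.05 ] [ 0.38  0.58 -0.63  2.12  0.59  0.62 -0.39]
(0, -0.13, 0.2) [ 0.584 -0.143  0.2  ] [ 0.67  0.58 -0.78  1.61  0.44  1.14  0.06]
(0, -0.13, 0.05) [ 0.584 -0.143  0.05 ] [ 0.57  0.73 -0.62  1.78  0.55  0.82 -0.04]
(0, -0.08, 0.03) [ 0.57  -0.095  0.03 ] [ 0.51  0.73 -0.63  1.85  0.61  0.76 -0.18]
-1.2902963267948966
(-0.085, 0.035, 0.2) [ 0.456 -0.008  0.2  ] [-0.8   0.5   1.15  1.98 -0.54  1.02 -2.25]
(-0.08, 0.035, 0.05) [ 0.461 -0.006  0.05 ] [-0.07  0.51  0.05  2.15 -0.05  0.48 -2.85]
(-0.07, 0.035, 0.05) [ 0.471 -0.004  0.05 ] [-0.08  0.52  0.05  2.12 -0.05  0.5  -2.85]
(0, -0.13, 0.2) [ 0.584 -0.143  0.2  ] [ 0.18  0.49  0.03  1.62 -0.02  1.04 -2.64]
(0, -0.13, 0.05) [ 0.584 -0.143  0.05 ] [ 0.12  0.66  0.12  1.78 -0.11  0.7  -2.55]
(0, -0.08, 0.03) [ 0.57  -0.095  0.03 ] [ 0.05  0.67  0.12  1.86 -0.12  0.62 -2.62]
```

```bash
python3 - <<'E'
from h import *
r.close_gripper(grip_force=30)
r.move_pose(W(-.09,.03,.13),ori(H[2]+np.pi/2)); print(st())
r.move_linear(W(-.09,.03,.048),velocity=.12); print(st())
r.move_linear(W(-.075,.03,.048),velocity=.04); print(st(), r.current_opening())
for n in("top","scene"):
    c=cam(n); overlay(c,f"n1{n}.png",[],BT if n=="top" else BS,4.4)
E
```

```text
{'t': 3.48, 'p': [-0.09, 0.0289, 0.13], 'F': [0.1, -0.5, 0.6]}
{'t': 4.31, 'p': [-0.0897, 0.03, 0.0483], 'F': [0.4, -0.5, 0.2]}
{'t': 4.83, 'p': [-0.0749, 0.0301, 0.048], 'F': [0.5, -0.6, -0.0]} -0.001505942903289568
```

View pics/n1scene.png

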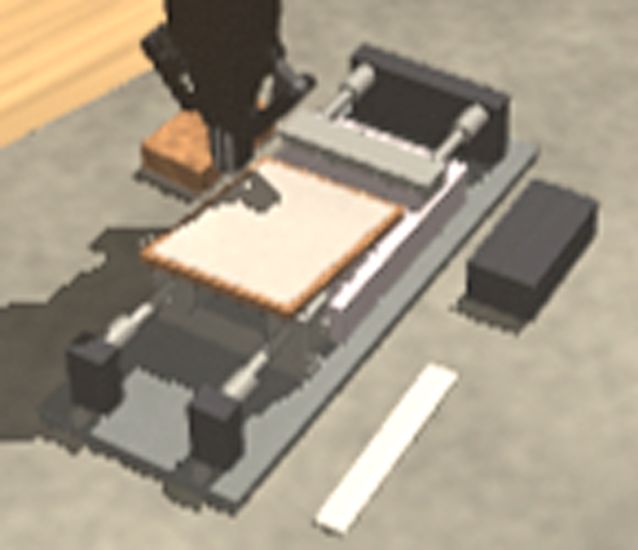

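View pics/n1top.png

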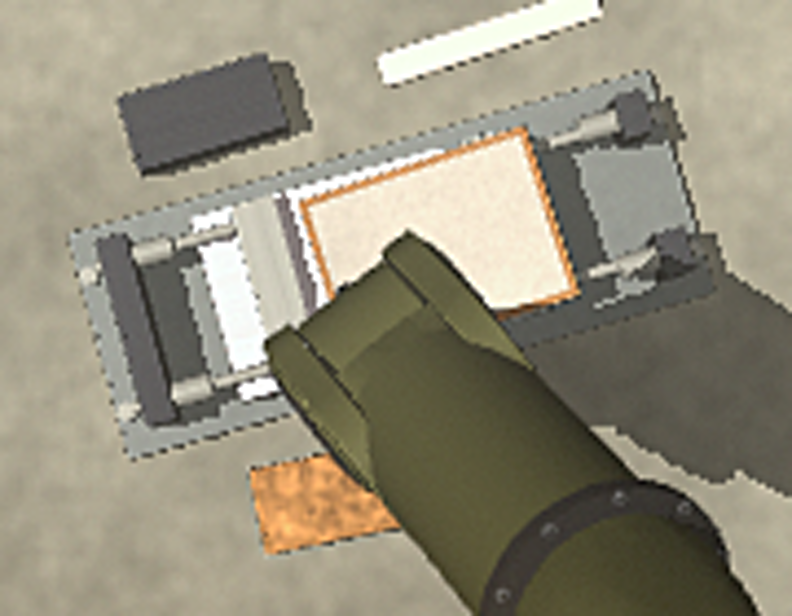

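```bash
cat >> h.py <<'E'
def measure3(c,h,q0,inset=.0029,use=((0,.05,.95),(1,.05,.6)),w=2.5):
    def fn(v):
        q=[v[0],v[1],v[2],-.18]
        for _ in range(3): q[3]=pitch_of(q)
        T=TOPF*1; T[:,:2]-=np.sign(T[:,:2])*inset; return hw(h,board(bfull(q),T))
    x=np.array(q0[:3],float)
    for k in range(6):
        E=[e for e in edges_sat(c,fn(x),w,80) if any(e[0]==u[0] and u[1]<=e[1]<=u[2] for u in use)]
        def res(x):
            q=proj(c,fn(x)); o=[]
            for i,t,_,m in E:
                d=q[(i+1)%4]-q[i]; d=d/np.linalg.norm(d); o.append((m-q[i])@np.array([-d[1],d[0]]))
            return np.array(o)
        x=least_squares(res,x,loss='soft_l1',f_scale=.3).x
    q=[x[0],x[1],x[2],-.18]
    for _ in range(3): q[3]=pitch_of(q)
    b=bfull(q)
    return np.round(q,4),len(E),board(b,[0,.075,0])[0].round(4),board(b,[0,-.075,0])[0].round(4)
E
python3 - <<'E'
from h import *
print(measure3(cam("top"),H,[-.0022,-.028,.029]))
for x in (-.072,-.070):
    r.move_linear(W(x,.03,.048),velocity=.03); print(st())
    print(measure3(cam("top"),H,[-.0022,-.028,.029]))
E
```

```text
(array([-0.0023, -0.028 ,  0.0306, -0.1853]), 129, array([-0.0046,  0.0457,  0.0489]), array([-1.000e-04, -1.017e-01,  7.660e-02]))
{'t': 5.23, 'p': [-0.0718, 0.03, 0.048], 'F': [-0.7, -0.8, 0.8]}
(array([-0.0021, -0.028 ,  0.0285, -0.1853]), 129, array([-0.0042,  0.0457,  0.0489]), array([-0.    , -0.1017,  0.0766]))
{'t': 5.53, 'p': [-0.0699, 0.03, 0.048], 'F': [-0.7, -0.2, -0.5]}
(array([-0.0011, -0.0284,  0.015 , -0.186 ]), 129, array([-0.0022,  0.0453,  0.0489]), array([ 0.    , -0.1021,  0.0767]))
```

```bash
python3 - <<'E'
from h import *
q=[-.001,-.028,.015]
for x in (-.0678,):
    r.move_linear(W(x,.03,.048),velocity=.03); print(st())
    m=measure3(cam("top"),H,q);print(m)
if m[0][2]>.005:
    r.move_linear(W(x+.0007,.03,.048),velocity=.03)
r.move_linear(W(-.085,.03,.048),velocity=.1)
r.move_linear(W(-.085,.03,.13),velocity=.2)
r.move_pose(W(0,-.145,.13),ori(H[2]+np.pi/2)); print(st())
c=cam("top");overlay(c,"n2top.png",[],BT,4.4);print(measure3(c,H,[0,-.028,.0],use=((0,.05,.6),(3,.05,.95),(2,.4,.95))))
overlay(cam("scene"),"n2scene.png",[],BS,4.4)
E
```

```text
{'t': 5.83, 'p': [-0.0676, 0.0301, 0.048], 'F': [0.5, 0.3, -0.4]}
(array([ 0.0002, -0.0291, -0.0039, -0.1872]), 129, array([0.0005, 0.0446, 0.0489]), array([-1.000e-04, -1.028e-01,  7.680e-02]))
{'t': 7.57, 'p': [-0.0004, -0.1436, 0.1288], 'F': [-0.1, 0.6, 0.7]}
(array([ 0.0003, -0.029 , -0.006 , -0.1871]), 178, array([0.0007, 0.0446, 0.0489]), array([-0.0002, -0.1027,  0.0768]))
```

View pics/n2top.png

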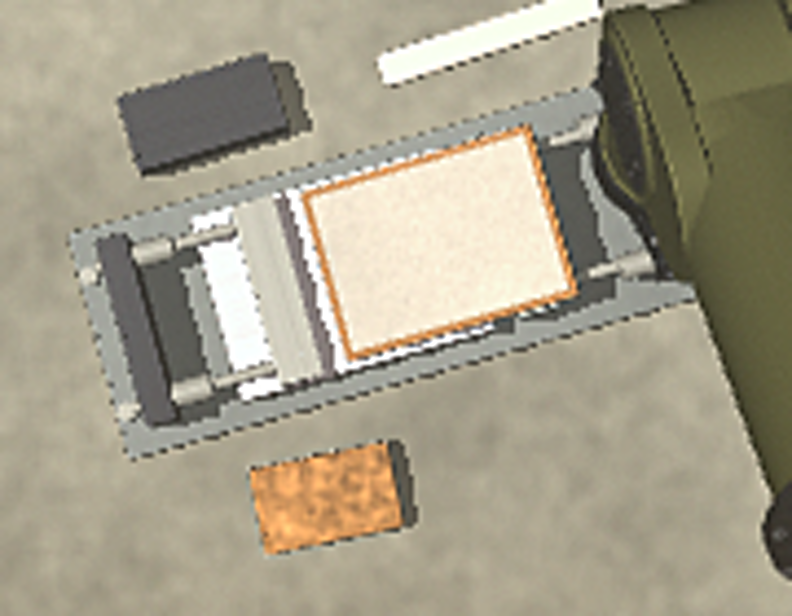

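View pics/n2scene.png

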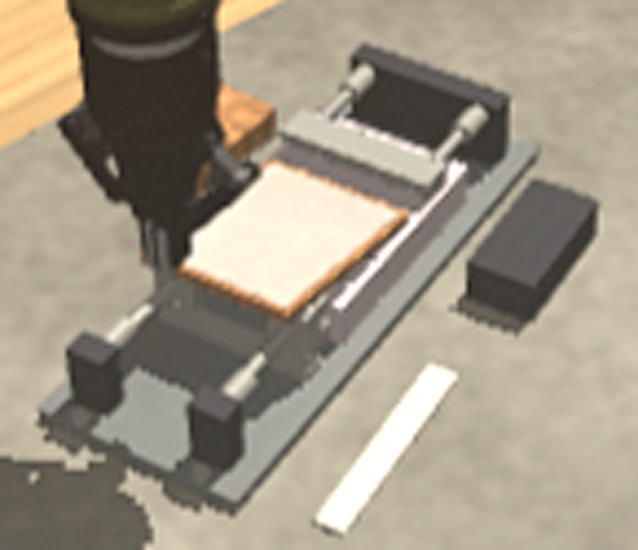

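```bash
python3 - <<'E'
from h import *
r.move_linear(W(0,-.128,.13),velocity=.1)
r.move_linear(W(0,-.128,.052),velocity=.12);print(st())
r.move_linear(W(0,-.117,.052),velocity=.05);print(st())
r.move_linear(W(0,-.100,.051),velocity=.04);print(st())
c=cam("top");overlay(c,"n3top.png",[],BT,4.4);print(measure3(c,H,[0,-.015,.0],use=((0,.05,.4),(3,.05,.95),(2,.6,.95)),w=3))
overlay(cam("scene"),"n3scene.png",[],BS,4.4)
E
```

```text
{'t': 8.78, 'p': [0.0005, -0.1281, 0.0525], 'F': [-0.5, 0.7, 0.5]}
{'t': 9.15, 'p': [0.0003, -0.1164, 0.0525], 'F': [0.1, 0.7, 0.1]}
{'t': 9.72, 'p': [0.0001, -0.0998, 0.051], 'F': [0.2, -1.3, 0.4]}
(array([ 0.0005, -0.0152, -0.0045, -0.1655]), 129, array([0.0008, 0.0588, 0.0489]), array([ 0.0001, -0.0892,  0.0737]))
```

View pics/n3top.png

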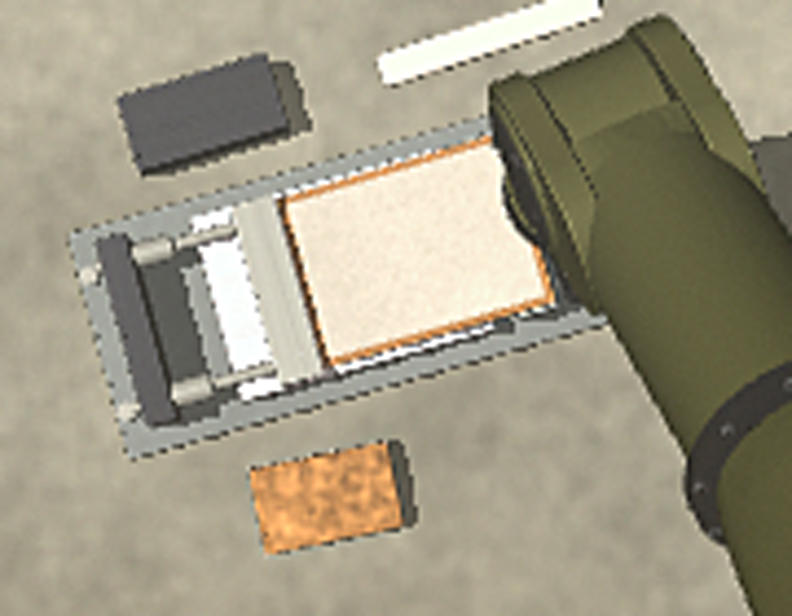

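View pics/n3scene.png

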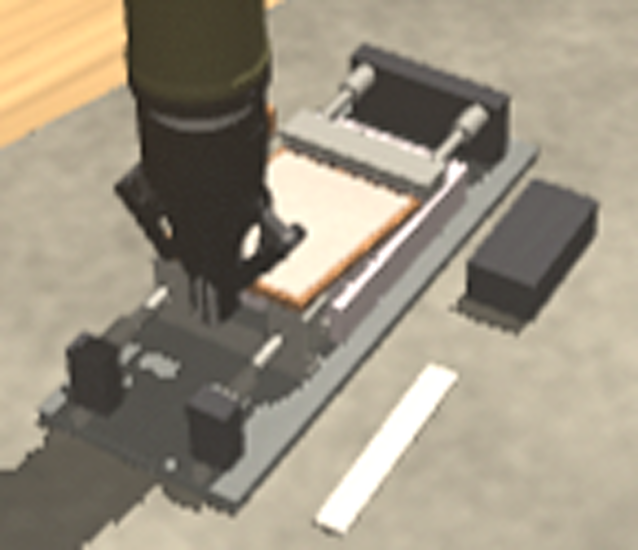

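```bash
python3 - <<'E'
from h import *
for y,z in ((-.088,.050),(-.083,.0495),(-.078,.049),(-.073,.0485)):
    hit=r.move_linear(W(0,y,z),velocity=.04,max_force=25);print(hit,st())
    if hit: break
c=cam("top");overlay(c,"n4top.png",[],BT,4.4)
overlay(cam("scene"),"n4scene.png",[],BS,4.4)
E
```

```text
False {'t': 10.28, 'p': [0.0001, -0.0876, 0.05], 'F': [0.2, -0.8, -0.3]}
False {'t': 10.55, 'p': [-0.0001, -0.0832, 0.0495], 'F': [0.9, -2.3, -0.7]}
False {'t': 10.82, 'p': [-0.0, -0.0785, 0.0491], 'F': [0.7, -4.2, -1.2]}
False {'t': 11.1, 'p': [-0.0, -0.074, 0.0486], 'F': [0.8, -6.2, 0.0]}
```

View pics/n4top.png

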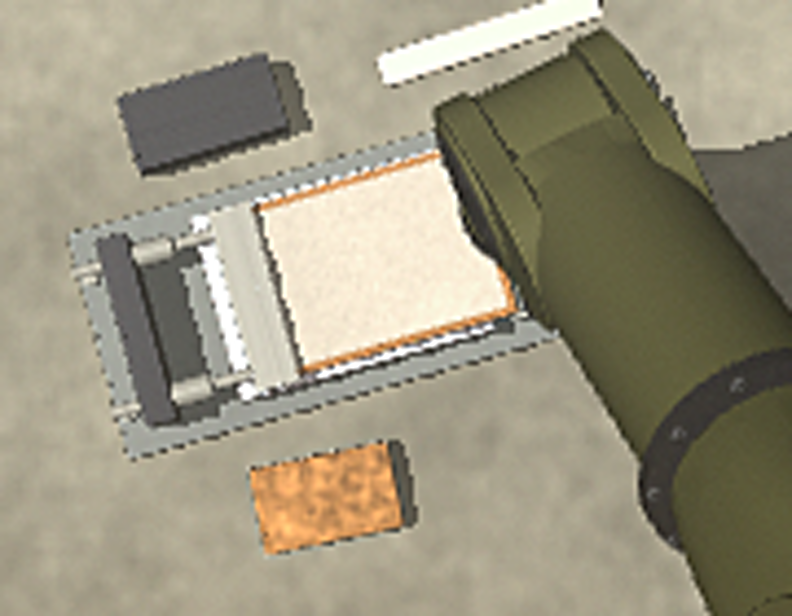

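View pics/n4scene.png

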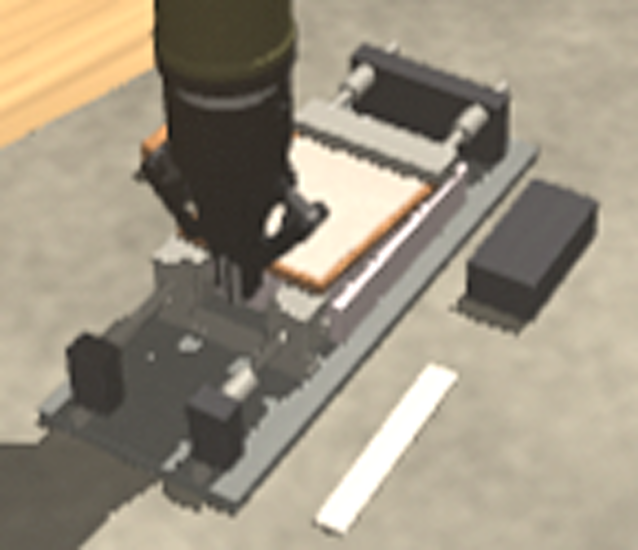

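```bash
python3 - <<'E'
from h import *
for y,z in ((-.069,.048),(-.0645,.0475)):
    hit=r.move_linear(W(0,y,z),velocity=.03,max_force=25);print(hit,st())
    if hit: break
c=cam("top");overlay(c,"n5top.png",[(rect(H,-.058,.058,.061+.025,.089+.025,.065),(0,0,255))],BT,4.4)
overlay(cam("scene"),"n5scene.png",[],BS,4.4)
E
```

```text
False {'t': 11.48, 'p': [-0.0, -0.0707, 0.0481], 'F': [-0.4, -7.0, -0.6]}
False {'t': 11.78, 'p': [-0.0001, -0.0669, 0.0477], 'F': [0.0, -8.6, -0.2]}
```

View pics/n5top.png

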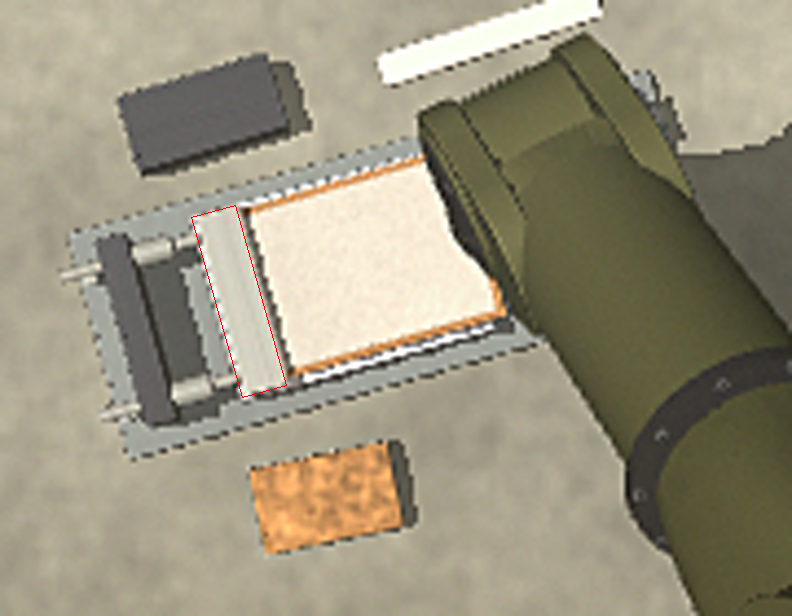

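View pics/n5scene.png

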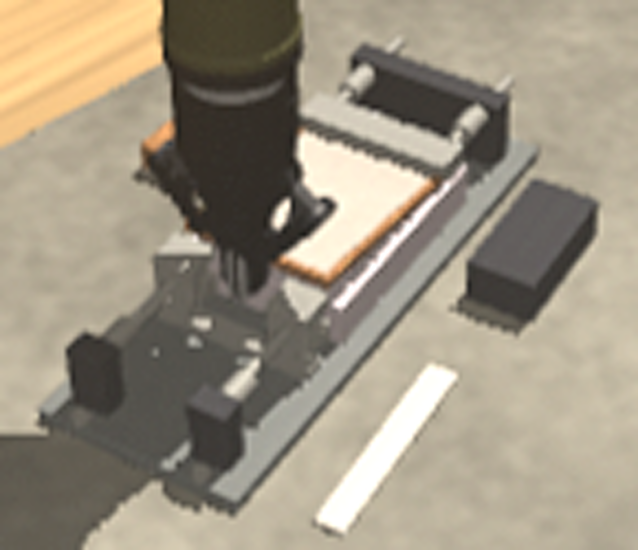

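```bash
cat >> h.py <<'E'
def jaw(c,d0,side=1,w=3):
    """lip-tip & back edge displacement of plain jaw from top image"""
    Rm=R.from_rotvec(c["attitude"]).as_matrix(); o=np.array(c["origin"]); out=[]
    for y in (.061,.089):
        yy=y+d0; E=edges(c,hw(H,[[.05,yy,.065],[-.05,yy,.065]]*2),w,60,use=[0])
        L=[]
        for e in E:
            d=Rm@np.array([(e[3][0]-c["cx"])/c["fx"],(e[3][1]-c["cy"])/c["fy"],1]); L.append(wh(H,o+d*(.065-o[2])/d[2])[0,1]-y)
        out.append(round(float(np.median(L))*1e3,1))
    return out
E
python3 - <<'E'
from h import *
c0=dict(r.read_camera("top")); print(jaw(c0,.023), measure3(c0,H,[0,.02,.0],use=((0,.2,.5),(2,.5,.8)),w=3)[0]); print(st())
c0["img"]=cv2.imread("pics/top0.png"); print("rest",jaw(c0,0.0))
E
```

```text
[18.2, 26.4] [ 9.000e-04 -4.470e-02  1.000e-04 -2.197e-01]
{'t': 11.93, 'p': [-0.0, -0.0669, 0.0476], 'F': [0.8, -8.6, 0.2]}
rest [-6.8, 2.0]
```

```bash
python3 - <<'E'
from h import *
for z in (.042,.036,.030,.0265):
    hit=r.move_linear(W(0,-.0645,z),velocity=.03,max_force=20);print(hit,st())
    if hit: break
c=cam("top");overlay(c,"n6top.png",[],BT,4.4)
overlay(cam("scene"),"n6scene.png",[],BS,4.4)
E
```

```text
False {'t': 12.27, 'p': [-0.0001, -0.0676, 0.042], 'F': [1.2, -9.7, -0.5]}
False {'t': 12.62, 'p': [-0.0001, -0.0681, 0.036], 'F': [-0.0, -11.6, 0.1]}
False {'t': 12.97, 'p': [-0.0001, -0.0681, 0.03], 'F': [1.1, -11.6, -0.7]}
False {'t': 13.23, 'p': [-0.0001, -0.0679, 0.0266], 'F': [0.3, -11.9, -0.8]}
```

View pics/n6scene.png

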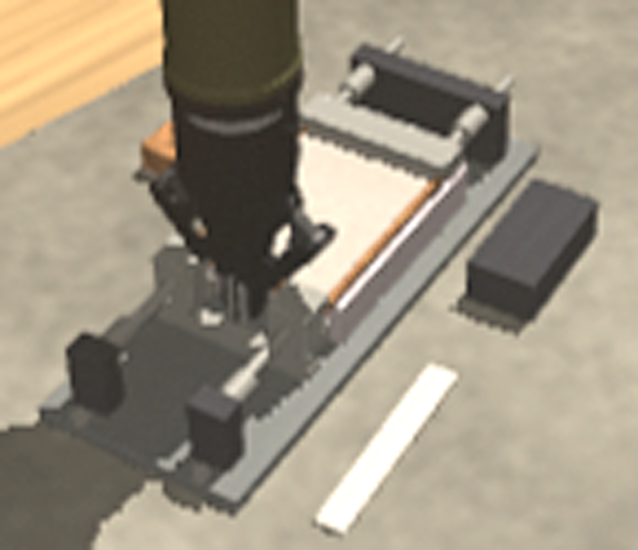

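View pics/n6top.png

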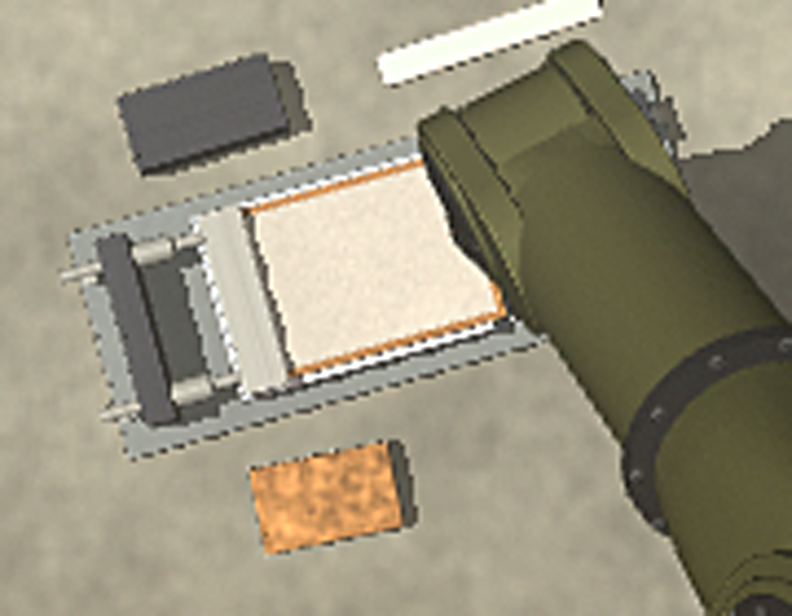

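```bash
python3 - <<'E'
from h import *
for y in (-.070,-.075,-.080,-.084,-.088,-.092,-.100):
    r.move_linear(W(0,y,.0265),velocity=.02);print(st())
c=cam("top");overlay(c,"n7top.png",[],BT,4.4)
overlay(cam("scene"),"n7scene.png",[],BS,4.4)
E
```

```text
{'t': 13.76, 'p': [-0.0001, -0.0723, 0.0266], 'F': [0.4, -9.3, 0.1]}
{'t': 14.16, 'p': [-0.0, -0.0764, 0.0266], 'F': [1.0, -6.1, -0.7]}
{'t': 14.56, 'p': [-0.0, -0.0802, 0.0265], 'F': [0.6, -4.1, 0.2]}
{'t': 14.91, 'p': [0.0, -0.0834, 0.0264], 'F': [0.2, -0.0, 0.3]}
{'t': 15.26, 'p': [-0.0, -0.0881, 0.0265], 'F': [0.6, -0.0, 0.4]}
{'t': 15.61, 'p': [-0.0, -0.0922, 0.0265], 'F': [0.6, 0.7, 0.5]}
{'t': 16.16, 'p': [-0.0, -0.1001, 0.0265], 'F': [-0.3, -0.2, -0.1]}
```

View pics/n7scene.png

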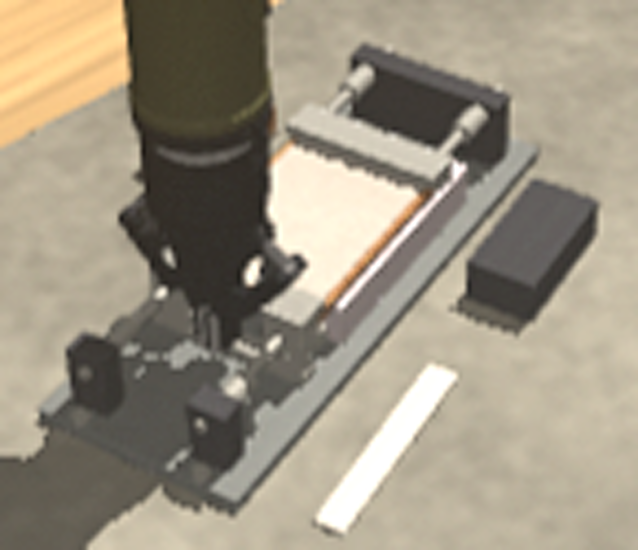

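View pics/n7top.png

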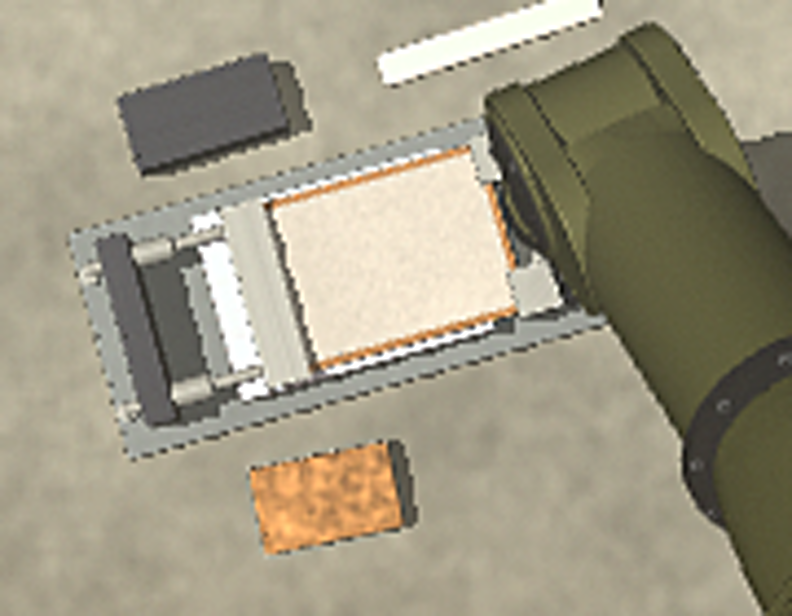

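```bash
python3 - <<'E'
from h import *
r.move_linear(W(0,-.108,.0265),velocity=.05)
r.move_linear(W(0,-.112,.16),velocity=.12)
r.move_pose(W(0,-.33,.25),ori(H[2]+np.pi/2)); print(st())
c=cam("top");print(jaw(c,.006),jaw(c,.008))
T=TOPF; b=[0,0,.049,0,0]
overlay(c,"n8top.png",[(hw(H,board(b,T)),(255,0,0))],BT,4.4)
overlay(c,"n8topc.png",[],BT,4.4)
overlay(cam("scene"),"n8scene.png",[],BS,4.4)
cv2.imwrite("pics/n8full.png",c["img"])
E
```

```text
{'t': 18.77, 'p': [0.0007, -0.3279, 0.2491], 'F': [0.5, -0.2, -0.4]}
[3.3, 9.4] [3.2, 9.4]
```

View pics/n8top.png

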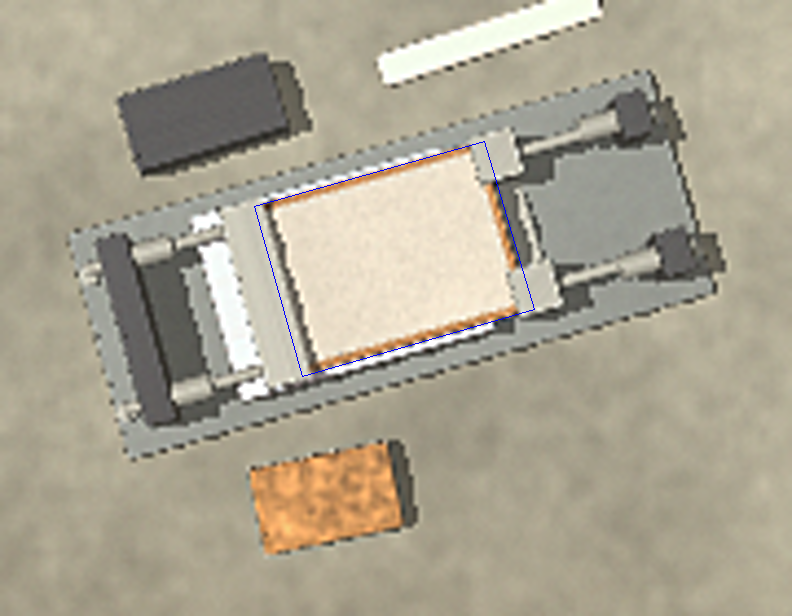

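View pics/n8scene.png

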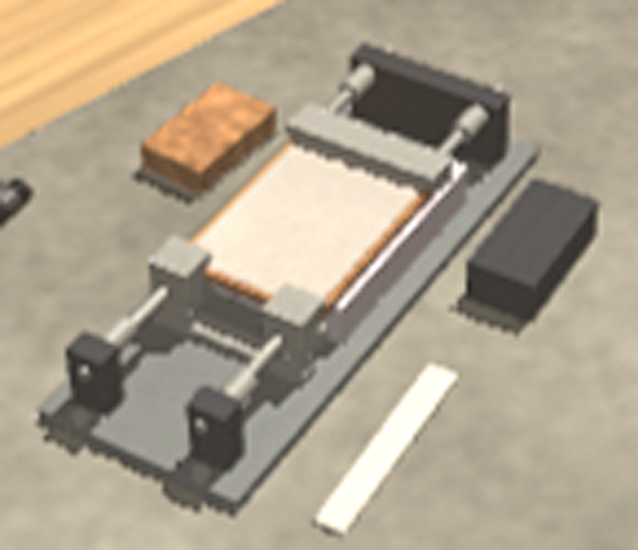

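```bash
python3 - <<'E'
from h import *
r.hand_in(); print(st())
E
```

```text
the job is handed in; nothing more can be done
the job is handed in; nothing more can be done
```

The board is seated flat and square in both grooves, and I handed the job in at about 19 s of the 48 s allowed.

**What I did**
- I nudged the board's low end sideways by about 4 mm, which both squared and centred it. Its turn went from about 0.03 rad to within 0.006 rad.
- Closed fingers in the notch then pushed it into the plain jaw. That jaw gave about 24–25 mm, short of its 34 mm stop, with about 9 N on the tool as it gave.
- The fingers carried the high edge down behind the lips, with a peak of about 12 N, and backed off slowly until the force was zero.

**Last checks**
- **Fit:** The final pictures show the board flat on the deck, under the plain lip and both notched blocks. It lies within about 1 mm of the expected outline.
- **Bystanders:** The bystanders beside the holder look unmoved. I did not check those farther off in a final picture.
- **Centring:** The plain jaw reads about 7 mm by its back edge, against the nominal 6 mm, so friction may have left the board about 1 mm off-centre. The image reading of the lip tip was too noisy to count on its own.
- **Cameras:** The scene-camera fit of the holder was off by several mm, so I measured with the top camera and used the scene camera only for looking.

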